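# Find and release the latched range key of a coil tester

### The arm

A 6-joint arm with a two-finger parallel gripper is mounted at the origin on the work surface. World frame = base frame: x ahead of the robot, y to its left, z up, the work surface at z = 0. Lengths are in m, angles in rad, forces in N, time in s.
With the tool pointing down it reaches from about 0.35 to 0.875 m from the base axis. Payload 4.2 kg.
Tool frame: the origin (TCP) lies on the centre line of the jaws, within the pads' length; the fingertips stand 14 mm ahead of it and the grasp point (between the pads) lies 5 mm behind it; x points along the fingers, z is the direction in which the jaws open and shut, and the axes are right-handed (so a half turn about x gives the same grasp; the last joint's range is limited). The gripper opens to 85 mm and grips with 20 to 120 N. Pads are 22 mm wide; open, the fingers measure 114 mm over their backs; the gripper's body (76 mm by 85 mm) begins 54 mm behind the grasp point. The pads swing forward as they close: fully open they stand 13 mm farther back than shut.
Start: joints at [1.54, 0.385, 0.008, 0, -1.194, -0.259], TCP at [0.179, 0.599, 0.245] pointing down, gripper open.
Joint ranges: [-3.14, 3.14], [-1.21, 2.06], [-1.07, 1.41], [-3.16, 2.05], [-2.99, -0.16], [-3.1, 3.1]. Speed limits (rad/s): [2.79, 2.79, 3.14, 3.14, 3.14, 3.14].

### API

Orientations are given as a rotation vector (axis times angle).
In Python, from workcell import bot gives the robot as it stands.
- The arm moves only by the tool servo_tool, never from a script. Its argument "steps" is a list of rows, each a list of 3 entries, a list of its own where there are three numbers: the shift along the tool's x, y, z in m, then the turn, a rotation vector about the tool's x, y, z in degrees, then the closure in counts, from 0 (fully open) to 255 (shut). In form: [[[x, y, z], [wx, wy, wz], claw], ...]. A call has 1 to 5 rows; each row shifts and turns the commanded pose from where the row before left it, along the tool's axes as they then stand; what a row does not reach is not made up. A row lasts 1/12 s, in which the tool goes at most 41.7 mm and 7.16 degrees, less where a joint would pass 70% of its speed; a pose out of reach is approached as far as the arm can. A call with a gripper value outside its range is refused whole. The fingers move at their own pace and stop on an object; "grip_force" is the grip in N (left out, the last holds). Time passes only in rows, so rows that do not move let the fingers close. It gives the time, the measured TCP pose, the force and the opening at its end, in the units of the state.
- bot.observe(): the state, without advancing time (a new reading comes with each control period).
- bot.get_image(name): name is "side" or "top" or "wrist"; returns the picture (384x512x3 uint8, blue, green, red); there is no depth.
- bot.calibration(name): a dict with "fx", "fy", "cx", "cy" (pixels), "R" (3x3) and "t" (3): a world point X has camera coordinates R X + t. Camera axes: x right, y down, z forward; pixel columns grow to the right and rows downward; lengths in m; the calibration is good to about 2 mm. The wrist camera is an equidistant fisheye: a pixel r from the principal point sees the ray r / f radians off the axis. A picture is of the moment at which its call begins: read the wrist's pose just before it. calibration takes no time and is no camera call; for the wrist camera it gives the pose at the moment of the call.
- bot.job_done(): hands the job in, once; it reports no verdict.
The state is a dict: "t": time; "joint_pos": joint angles; "joint_velocities": joint speeds; "effort": joint torques, N m; "eef_pos": TCP position; "eef_rot": TCP orientation; "force": force on the tool from outside, world axes, zero at the start; "torque": the same for the moment, N m; "opening": finger opening in m.
Only numpy, scipy, OpenCV 4.12 (cv2) and the standard library are available. Lean on these libraries where they do the work, as an engineer would, in place of code of your own. Each camera call takes 0.05 s, during which the arm holds its last target. There are 200 camera calls.

### The job

The coil tester was left with one of its four range keys latched down. Starting with the key next to the red lamp, go along the row and tap all four keys one after the other with a fingertip, lightly, so that no key latches or comes free, to find the one that is latched; then press that key right down and let go so that it springs up. Finish with all four keys up, and leave the loose things on and around the tester where they are.

Things in the scene. Friction and masses are not known exactly. Their poses are not given: they have to be found in the camera images.
- tester: flat-topped coil tester, 200 mm deep (its x) by 300 mm wide (its y), fixed; origin under its centre, front (-x) towards the robot. Top panel 65 mm above the bench. The key row runs along its y at its x = -50 mm: keys at its y = +60, +20, -20, -60 mm. Behind the row, from 50 mm on, stand a meter (10 mm high), a knob (18 mm) and two binding posts (26 mm)
- lamp (a point): top of the red pilot lamp on the panel (21 mm across, 10 mm high), 52 mm beyond the end key of the row: it marks the end where the row begins
- key_a_top (a point): centre of the top of one of four identical cream push keys (cap 26 mm by 24 mm along the row, orange skirt, black frame 34 by 32 mm, 4 mm high, round it). Moves with the key: 79 mm above the bench when up, about 74 when latched, 69.5 at its stop. The letters do not follow the order of the row
- key_a (a joint): how far key a is down, m: 0 up, about 0.005 latched, 0.0095 at its stop. Push-push latch. Up, it gives from 2 N on, about 0.6 N more per mm, and latches if let go after more than 6.5 mm. Latched, it stays still under less than 4.5 N; pressed to its stop (about 7 N; 2.5 mm past the latch will do) and let go, it springs up. A further such press latches it again
- key_b_top (a point): centre of the top of one of four identical cream push keys (cap 26 mm by 24 mm along the row, orange skirt, black frame 34 by 32 mm, 4 mm high, round it). Moves with the key: 79 mm above the bench when up, about 74 when latched, 69.5 at its stop. The letters do not follow the order of the row
- key_b (a joint): how far key b is down, m: 0 up, about 0.005 latched, 0.0095 at its stop. Push-push latch. Up, it gives from 2 N on, about 0.6 N more per mm, and latches if let go after more than 6.5 mm. Latched, it stays still under less than 4.5 N; pressed to its stop (about 7 N; 2.5 mm past the latch will do) and let go, it springs up. A further such press latches it again
- key_c_top (a point): centre of the top of one of four identical cream push keys (cap 26 mm by 24 mm along the row, orange skirt, black frame 34 by 32 mm, 4 mm high, round it). Moves with the key: 79 mm above the bench when up, about 74 when latched, 69.5 at its stop. The letters do not follow the order of the row
- key_c (a joint): how far key c is down, m: 0 up, about 0.005 latched, 0.0095 at its stop. Push-push latch. Up, it gives from 2 N on, about 0.6 N more per mm, and latches if let go after more than 6.5 mm. Latched, it stays still under less than 4.5 N; pressed to its stop (about 7 N; 2.5 mm past the latch will do) and let go, it springs up. A further such press latches it again
- key_d_top (a point): centre of the top of one of four identical cream push keys (cap 26 mm by 24 mm along the row, orange skirt, black frame 34 by 32 mm, 4 mm high, round it). Moves with the key: 79 mm above the bench when up, about 74 when latched, 69.5 at its stop. The letters do not follow the order of the row
- key_d (a joint): how far key d is down, m: 0 up, about 0.005 latched, 0.0095 at its stop. Push-push latch. Up, it gives from 2 N on, about 0.6 N more per mm, and latches if let go after more than 6.5 mm. Latched, it stays still under less than 4.5 N; pressed to its stop (about 7 N; 2.5 mm past the latch will do) and let go, it springs up. A further such press latches it again
- bobbin: wound coil on a flanged former, standing loose on the bench beyond the lamp end of the tester, 52 mm across, 44 mm high; origin under its centre
- toroid: loose copper ring coil lying on the tester's panel between knob and binding posts, 42 mm across, 16 mm high; origin under its centre
- jar: glass jar with a steel lid, standing loose on the bench beyond the other end of the tester, 60 mm across, 75 mm high; origin under its centre
- driver: screwdriver, 170 mm long, lying loose on the bench in front of the tester; origin at its middle, on the underside

How it is judged:
By the outcome, as a careful person would: the job done as asked, in the order asked, and still so for the second after the job is handed in, with the robot touching nothing.
It also fails if it takes over 48 s, if anything falls off the work surface, if the arm or the gripper's body presses on something with over 40 N, if the wrist force passes 120 N, or if a joint passes its speed limit or range.

## Working session

There is one attempt and no reset: what is moved stays moved. The work goes in short steps, Python scripts to look and compute and a tool call to move; the robot and the scene stay as the last step left them, time stands still between calls to the robot, and variables do not carry over. Pictures are saved under pics/ and viewed, about 8 in all and at most 12, crops included, and the job is handed in when it is done.

Besides the shell and the picture viewer there is one more tool, called after ">>>" as a command line: name --argument value ..., lists and objects as JSON in quotes. servo_tool: Moves the arm, as the interface text tells. Its arguments: {"type":"object","properties":{"steps":{"type":"array","items":{"type":"array"}},"grip_force":{"type":"number"}},"required":["steps"]}

```bash
mkdir -p pics; python3 - <<'E'
from workcell import bot
import cv2
s=bot.observe();print({k:s[k] for k in("t","eef_pos","eef_rot","force","opening")})
for n in("top","side"):
    cv2.imwrite(f"pics/{n}0.png",bot.get_image(n))
    c=bot.calibration(n);print(n,c)
E
```

```text
{'t': 0.0, 'eef_pos': array([0.17840568, 0.5984207 , 0.2441893 ]), 'eef_rot': array([ 1.41764651,  1.05633745, -1.4207013 ]), 'force': array([-0.40329058, -0.22969941, -0.17041606]), 'opening': 0.08548590917630387}
top {'fx': 444.19315732787453, 'fy': 444.19315732787453, 'cx': 253.51642051270701, 'cy': 194.81851900519243, 'R': array([[-0.02436172, -0.99969932, -0.00278869],
       [-0.99862464,  0.02446488, -0.0463714 ],
       [ 0.04642568,  0.00165517, -0.99892038]]), 't': array([0.03560351, 0.56419649, 0.9737813 ])}
side {'fx': 496.52789677809295, 'fy': 496.52789677809295, 'cx': 262.70764586339925, 'cy': 192.08440878263775, 'R': array([[ 0.8259828 , -0.56362726, -0.00875984],
       [-0.42286342, -0.6092711 , -0.67080195],
       [ 0.37274515,  0.55777509, -0.74158479]]), 't': array([-0.44556239,  0.32234314,  0.83806625])}
```

View pics/top0.png

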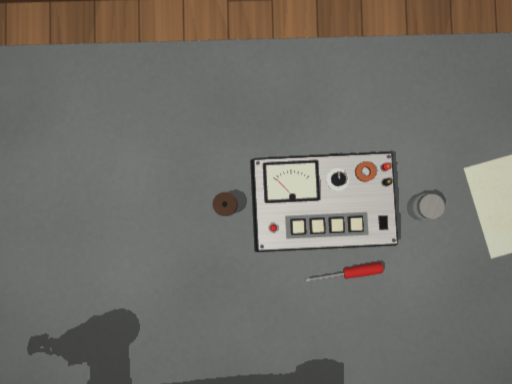

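View pics/side0.png

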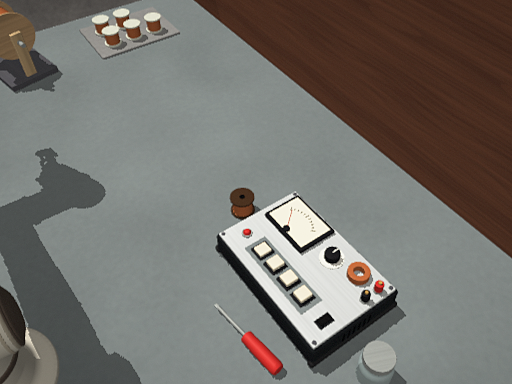

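The lamp is at top-view (273,228). The keys run right from it at (298,227), (317,226), (337,225) and (357,224). The driver is in front, the bobbin left and the jar right.

```bash
cat > h.py <<'E'
from workcell import bot
import numpy as np, cv2
from scipy.spatial.transform import Rotation as Ro
def px2w(name,u,v,z):
    c=bot.calibration(name);R=np.array(c["R"]);t=np.array(c["t"])
    d=R.T@np.array([(u-c["cx"])/c["fx"],(v-c["cy"])/c["fy"],1]);o=-R.T@t
    return o+d*(z-o[2])/d[2]
E
python3 - <<'E'
from h import *
np.set_printoptions(precision=4,suppress=True)
im=cv2.imread("pics/top0.png");cv2.imwrite("pics/top0c.png",cv2.resize(im[145:255,245:405],None,fx=5,fy=5,interpolation=cv2.INTER_CUBIC))
for u,v,z in[(273,228,.075)]+[(a,b,.079) for a,b in((298,227),(317.5,226),(337,225),(357,224))]:print(px2w("top",u,v,z))
s=bot.observe();print(Ro.from_rotvec(s["eef_rot"]).as_matrix())
E
```

```text
[ 0.4921 -0.017   0.075 ]
[ 0.4931 -0.0685  0.079 ]
[ 0.4941 -0.1089  0.079 ]
[ 0.4952 -0.1492  0.079 ]
[ 0.4963 -0.1905  0.079 ]
[[-0.0005  0.9583 -0.2859]
 [-0.002  -0.2859 -0.9583]
 [-1.      0.0001  0.0021]]
```

View pics/top0c.png

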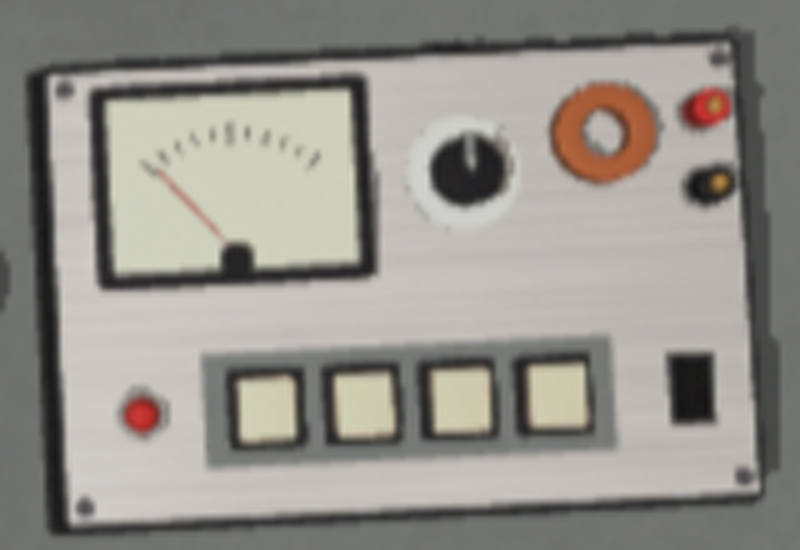

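>>> servo_tool --steps '[[[0, 0, 0], [-6, 0, 0], 255], [[0, 0, 0], [-6, 0, 0], 255], [[0, 0, 0], [-6, 0, 0], 255], [[0, 0.015, 0.034], [0, 0, 0], 255], [[0, 0.015, 0.034], [0, 0, 0], 255]]' --grip_force 40

```text
t: 0.52
eef_pos: [0.2098, 0.5315, 0.2437]
eef_rot: [1.188, 1.22, -1.191]
force: [1.1, -0.6, 0.9]
opening: 0.0255
```

>>> servo_tool --steps '[[[0, 0.015, 0.034], [0, 0, 0], 255], [[0, 0.015, 0.034], [0, 0, 0], 255], [[0, 0.015, 0.034], [0, 0, 0], 255], [[0, 0.015, 0.034], [0, 0, 0], 255], [[0, 0.015, 0.034], [0, 0, 0], 255]]'

```text
t: 0.93
eef_pos: [0.2896, 0.3615, 0.245]
eef_rot: [1.19, 1.221, -1.191]
force: [0.9, -0.6, -0.4]
opening: -0.0002
```

>>> servo_tool --steps '[[[0, 0.015, 0.034], [0, 0, 0], 255], [[0, 0.015, 0.034], [0, 0, 0], 255], [[0, 0.015, 0.034], [0, 0, 0], 255], [[0, 0.015, 0.034], [0, 0, 0], 255], [[0, 0.015, 0.034], [0, 0, 0], 255]]'

```text
t: 1.35
eef_pos: [0.3685, 0.1935, 0.2452]
eef_rot: [1.191, 1.221, -1.191]
force: [-0.1, -0.4, 0.4]
opening: -0.0002
```

>>> servo_tool --steps '[[[0.02, 0.015, 0.034], [0, 0, 0], 255], [[0.02, 0.015, 0.034], [0, 0, 0], 255], [[0.02, 0.015, 0.034], [0, 0, 0], 255], [[0.02, 0.015, 0.034], [0, 0, 0], 255], [[0, 0, 0], [0, 0, 0], 255]]'

```text
t: 1.77
eef_pos: [0.4295, 0.0572, 0.1623]
eef_rot: [1.191, 1.22, -1.205]
force: [-0.5, -0.2, -0.6]
opening: -0.0003
```

>>> servo_tool --steps '[[[0, 0.0153, 0.0319], [0, 0, 0], 255], [[0, 0.0153, 0.0319], [0, 0, 0], 255], [[0, 0.0153, 0.0319], [0, 0, 0], 255], [[0.02, 0.0153, 0.0319], [0, 0, 0], 255], [[0.03, 0, 0], [0, 0, 0], 255]]'

```text
t: 2.18
eef_pos: [0.5, -0.0668, 0.1181]
eef_rot: [1.198, 1.212, -1.188]
force: [0.5, 1.0, -0.2]
opening: -0.0003
```

>>> servo_tool --steps '[[[0, 0, 0], [0, 0, 0], 255], [[0, 0, 0], [0, 0, 0], 255]]'

```text
t: 2.35
eef_pos: [0.494, -0.0639, 0.1151]
eef_rot: [1.189, 1.223, -1.196]
force: [0.3, 0.6, -0.1]
opening: 0.0003
```

```bash
python3 - <<'E'
from h import *
np.set_printoptions(precision=4,suppress=True)
a=bot.get_image("wrist");s=bot.observe();b=bot.get_image("side");f=[s["force"],bot.observe()["force"]]
print(s["eef_pos"],s["t"],f);print(Ro.from_rotvec(s["eef_rot"]).as_matrix());print(bot.calibration("wrist"))
cv2.imwrite("pics/ws.png",np.vstack([np.hstack([cv2.resize(a,(400,300)),cv2.resize(a[100:384,100:412],(400,300))]),cv2.resize(b[190:340,170:370],(800,600))[:300]]))
cv2.imwrite("pics/ws.png",np.hstack([cv2.resize(a,(400,300)),cv2.resize(b[200:320,210:370],(400,300))]))
E
```

```text
[ 0.4952 -0.0632  0.1166] 2.4 [array([ 1.0492, -0.2629,  1.6146]), array([0.9334, 0.0553, 0.1455])]
[[-0.0008  0.9997  0.0252]
 [-0.0006  0.0252 -0.9997]
 [-1.     -0.0008  0.0006]]
{'fx': 297.3186396354542, 'fy': 297.3186396354542, 'cx': 256.34122599127176, 'cy': 189.1757094023863, 'R': array([[ 0.0261, -0.9997,  0.    ],
       [-0.9459, -0.0247,  0.3236],
       [-0.3235, -0.0085, -0.9462]]), 't': array([-0.0767,  0.4664,  0.4199])}
```

View pics/ws.png

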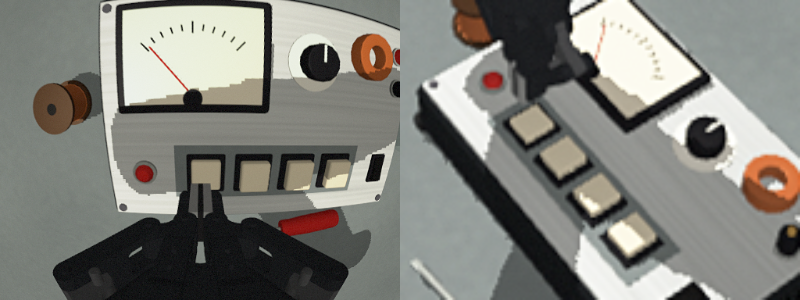

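The wrist view shows the closed fingers just in front of key 1, beside the lamp. The key centres there, in 512-wide pixels, are about (264,221), (325,222), (380,221) and (430,219). I'll cross-check their positions and the sensor noise.

```bash
cat >> h.py <<'E'
np.set_printoptions(precision=4,suppress=True)
def avg(n=8):
    P=[];F=[]
    for i in range(n):
        bot.get_image("top");s=bot.observe();P.append(s["eef_pos"]);F.append(s["force"])
    P=np.array(P);F=np.array(F)
    print("t",s["t"],"pos",P.mean(0),"sd",P.std(0),"F",F.mean(0),"sd",F.std(0),"Fz",F[:,2])
def wr(u,v,z):
    c=bot.calibration("wrist");R=np.array(c["R"]);t=np.array(c["t"])
    d=np.array([u-c["cx"],v-c["cy"]]);r=np.hypot(*d);th=r/c["fx"]
    d=R.T@np.r_[d/r*np.sin(th),np.cos(th)];o=-R.T@t
    return o+d*(z-o[2])/d[2]
E
python3 - <<'E'
from h import *
avg()
for p in((264,221),(325,222),(380,221),(430,219)):print(wr(*p,.079))
E
```

```text
t 2.85 pos [ 0.4958 -0.0627  0.1176] sd [0.0002 0.0002 0.0004] F [0.0379 0.0025 0.1418] sd [0.6242 0.415  0.2813] Fz [ 0.4192  0.0687  0.2392  0.5174  0.3596  0.0618 -0.1827 -0.3491]
[ 0.5009 -0.0687  0.079 ]
[ 0.5008 -0.1072  0.079 ]
[ 0.5015 -0.1453  0.079 ]
[ 0.5026 -0.1857  0.079 ]
```

```bash
python3 - <<'E'
from h import *
print(wr(185.6,221.4,.075))
for p in((263,249.5),(276,264),(289.5,278.5),(303,294.5)):print(px2w("side",*p,.079))
im=bot.get_image("wrist");cv2.imwrite("pics/w2.png",cv2.resize(im[180:280,200:460],(780,300),interpolation=cv2.INTER_CUBIC))
E
```

```text
[ 0.4971 -0.0183  0.075 ]
[ 0.4908 -0.0734  0.079 ]
[ 0.4921 -0.1133  0.079 ]
[ 0.4941 -0.1519  0.079 ]
[ 0.4941 -0.191   0.079 ]
```

View pics/w2.png

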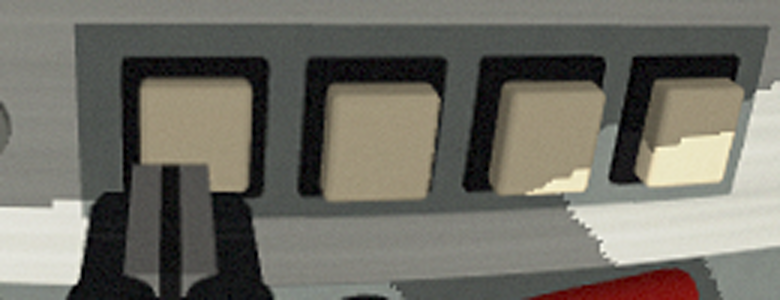

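>>> servo_tool --steps '[[[0.008, 0, 0.0065], [0, 0, 0], 255], [[0.008, 0, 0], [0, 0, 0], 255], [[0.004, 0, 0], [0, 0, 0], 255], [[0, 0, 0], [0, 0, 0], 255], [[0, 0, 0], [0, 0, 0], 255]]'

```text
t: 3.32
eef_pos: [0.495, -0.0701, 0.0956]
eef_rot: [1.19, 1.221, -1.193]
force: [0.1, -0.2, 0.4]
opening: -0.0001
```

```bash
python3 -c "from h import *;avg(5)"
```

```text
t 3.5667 pos [ 0.4956 -0.0699  0.0963] sd [0.0001 0.0001 0.0002] F [ 0.0299 -0.2062 -0.3679] sd [0.4311 0.1981 0.3873] Fz [ 0.3124 -0.3901 -0.2938 -0.8143 -0.6539]
```

>>> servo_tool --steps '[[[0.0015, 0, 0], [0, 0, 0], 255], [[0.0015, 0, 0], [0, 0, 0], 255], [[0.0015, 0, 0], [0, 0, 0], 255], [[0, 0, 0], [0, 0, 0], 255], [[0, 0, 0], [0, 0, 0], 255]]'

```text
t: 3.98
eef_pos: [0.4953, -0.0699, 0.0917]
eef_rot: [1.191, 1.221, -1.192]
force: [0.1, 0.6, -0.4]
opening: -0.0002
```

```bash
python3 -c "from h import *;avg(5)"
```

```text
t 4.2333 pos [ 0.4954 -0.0699  0.0918] sd [0. 0. 0.] F [ 0.0283 -0.1388  0.1011] sd [0.2969 0.5615 0.4437] Fz [ 0.3807  0.7696 -0.3404 -0.4129  0.1083]
```

>>> servo_tool --steps '[[[0.0008, 0, 0], [0, 0, 0], 255], [[0.0007, 0, 0], [0, 0, 0], 255], [[0, 0, 0], [0, 0, 0], 255], [[0, 0, 0], [0, 0, 0], 255]]'

```text
t: 4.57
eef_pos: [0.4954, -0.0699, 0.0903]
eef_rot: [1.191, 1.221, -1.191]
force: [0.3, 0.3, -1.1]
opening: -0.0
```

```bash
python3 -c "from h import *;avg(5)"
```

```text
t 4.8167 pos [ 0.4954 -0.0699  0.0903] sd [0. 0. 0.] F [0.4191 0.2033 0.0128] sd [0.2939 0.456  0.3064] Fz [ 0.2989 -0.5362  0.1614  0.2397 -0.0999]
```

>>> servo_tool --steps '[[[0.0008, 0, 0], [0, 0, 0], 255], [[0.0005, 0, 0], [0, 0, 0], 255], [[0, 0, 0], [0, 0, 0], 255], [[0, 0, 0], [0, 0, 0], 255]]'

```text
t: 5.15
eef_pos: [0.4953, -0.0699, 0.089]
eef_rot: [1.191, 1.221, -1.191]
force: [-0.5, -1.0, 0.4]
opening: 0.0001
```

```bash
python3 -c "from h import *;avg(4)"
```

```text
t 5.35 pos [ 0.4954 -0.0699  0.089 ] sd [0. 0. 0.] F [ 0.0721 -0.3542 -0.0757] sd [0.4846 0.3307 0.3895] Fz [ 0.5337 -0.1314 -0.1535 -0.5516]
```

>>> servo_tool --steps '[[[0.0004, 0, 0], [0, 0, 0], 255], [[0, 0, 0], [0, 0, 0], 255], [[0, 0, 0], [0, 0, 0], 255]]'

```text
t: 5.6
eef_pos: [0.4954, -0.0699, 0.0886]
eef_rot: [1.191, 1.221, -1.191]
force: [-0.5, 0.3, -0.3]
opening: -0.0003
```

```bash
python3 -c "from h import *;avg(4)"
```

```text
t 5.8 pos [ 0.4954 -0.0699  0.0886] sd [0. 0. 0.] F [-0.5054 -0.103  -0.0799] sd [0.3278 0.4339 0.6782] Fz [ 0.1602 -1.0581 -0.2365  0.8148]
```

>>> servo_tool --steps '[[[0.0003, 0, 0], [0, 0, 0], 255], [[0, 0, 0], [0, 0, 0], 255], [[0, 0, 0], [0, 0, 0], 255]]'

```text
t: 6.05
eef_pos: [0.4954, -0.0699, 0.0883]
eef_rot: [1.191, 1.221, -1.191]
force: [-0.4, 0.4, -0.5]
opening: -0.0001
```

```bash
python3 -c "from h import *;avg(4)"
```

```text
t 6.25 pos [ 0.4954 -0.0699  0.0883] sd [0. 0. 0.] F [ 0.1778 -0.2004 -0.3544] sd [0.3301 0.9543 0.2299] Fz [-0.248  -0.3431 -0.1026 -0.724 ]
```

>>> servo_tool --steps '[[[0.0003, 0, 0], [0, 0, 0], 255], [[0, 0, 0], [0, 0, 0], 255], [[0, 0, 0], [0, 0, 0], 255]]'

```text
t: 6.5
eef_pos: [0.4954, -0.0699, 0.0881]
eef_rot: [1.191, 1.221, -1.191]
force: [0.0, 0.6, 0.9]
opening: 0.0002
```

```bash
python3 -c "from h import *;avg(4)"
```

```text
t 6.7 pos [ 0.4954 -0.0699  0.0881] sd [0. 0. 0.] F [-0.5279  0.0714  1.4516] sd [0.583  0.3773 0.3026] Fz [0.9791 1.576  1.8085 1.4429]
```

>>> servo_tool --steps '[[[0.0001, 0, 0], [0, 0, 0], 255], [[0, 0, 0], [0, 0, 0], 255], [[0, 0, 0], [0, 0, 0], 255]]'

```text
t: 6.95
eef_pos: [0.4954, -0.0699, 0.0881]
eef_rot: [1.191, 1.221, -1.191]
force: [-0.6, 0.1, 2.4]
opening: -0.0003
```

```bash
python3 -c "from h import *;avg(4)"
```

```text
t 7.15 pos [ 0.4954 -0.0699  0.088 ] sd [0. 0. 0.] F [0.1202 0.2469 2.6688] sd [0.3426 0.3196 0.197 ] Fz [2.4658 2.9401 2.4967 2.7727]
```

Key 1 holds 2.7 N at 74 mm without giving, so it looks latched. On to key 2.

>>> servo_tool --steps '[[[-0.014, 0, 0], [0, 0, 0], 255], [[0, 0, 0.02], [0, 0, 0], 255], [[0, 0, 0.02], [0, 0, 0], 255], [[0.004, 0, 0], [0, 0, 0], 255], [[0.0025, 0, 0], [0, 0, 0], 255]]'

```text
t: 7.57
eef_pos: [0.496, -0.1105, 0.0948]
eef_rot: [1.193, 1.22, -1.193]
force: [0.1, -0.2, 0.5]
opening: 0.0002
```

>>> servo_tool --steps '[[[0, 0, 0], [0, 0, 0], 255], [[0, 0, 0], [0, 0, 0], 255], [[0, 0, 0], [0, 0, 0], 255], [[0, 0, 0], [0, 0, 0], 255], [[0, 0, 0], [0, 0, 0], 255]]'

```text
t: 7.98
eef_pos: [0.4965, -0.1095, 0.0955]
eef_rot: [1.191, 1.221, -1.191]
force: [-0.2, -0.2, 0.5]
opening: -0.0001
```

>>> servo_tool --steps '[[[0.001, 0, 0], [0, 0, 0], 255], [[0.001, 0, 0], [0, 0, 0], 255], [[0.001, 0, 0], [0, 0, 0], 255], [[0, 0, 0], [0, 0, 0], 255], [[0, 0, 0], [0, 0, 0], 255]]'

```text
t: 8.4
eef_pos: [0.4964, -0.1098, 0.0926]
eef_rot: [1.191, 1.221, -1.191]
force: [-0.4, 0.7, 1.6]
opening: 0.0002
```

```bash
python3 -c "from h import *;avg(4)"
```

```text
t 8.6 pos [ 0.4964 -0.1098  0.0926] sd [0. 0. 0.] F [-0.6779  1.2173  1.9476] sd [0.4377 0.216  0.5226] Fz [2.0434 2.7469 1.3522 1.6478]
```

>>> servo_tool --steps '[[[0.0006, 0, 0], [0, 0, 0], 255], [[0.0006, 0, 0], [0, 0, 0], 255], [[0, 0, 0], [0, 0, 0], 255], [[0, 0, 0], [0, 0, 0], 255]]'

```text
t: 8.93
eef_pos: [0.4964, -0.1098, 0.0913]
eef_rot: [1.191, 1.221, -1.191]
force: [1.0, 1.4, 2.4]
opening: -0.0002
```

```bash
python3 -c "from h import *;avg(4)"
```

```text
t 9.1333 pos [ 0.4964 -0.1099  0.0913] sd [0. 0. 0.] F [-0.4742  2.0487  2.6373] sd [0.8612 0.5139 0.4375] Fz [3.0492 2.7746 1.901  2.8243]
```

Key 2 gives under about 2.6 N, so it is up. Next are keys 3 and 4.

>>> servo_tool --steps '[[[-0.011, 0, 0], [0, 0, 0], 255], [[0, 0, 0.02], [0, 0, 0], 255], [[0, 0, 0.02], [0, 0, 0], 255], [[0.004, 0, 0], [0, 0, 0], 255], [[0.003, 0, 0], [0, 0, 0], 255]]'

```text
t: 9.55
eef_pos: [0.4969, -0.1507, 0.0946]
eef_rot: [1.192, 1.22, -1.193]
force: [-0.5, -0.5, 0.2]
opening: 0.0003
```

>>> servo_tool --steps '[[[0, 0, 0], [0, 0, 0], 255], [[0, 0, 0], [0, 0, 0], 255], [[0, 0, 0], [0, 0, 0], 255], [[0, 0, 0], [0, 0, 0], 255], [[0, 0, 0], [0, 0, 0], 255]]'

```text
t: 9.97
eef_pos: [0.4975, -0.1495, 0.0954]
eef_rot: [1.191, 1.221, -1.191]
force: [-0.4, 0.1, -0.3]
opening: -0.0002
```

>>> servo_tool --steps '[[[0.0015, 0, 0], [0, 0, 0], 255], [[0.0015, 0, 0], [0, 0, 0], 255], [[0.001, 0, 0], [0, 0, 0], 255], [[0, 0, 0], [0, 0, 0], 255], [[0, 0, 0], [0, 0, 0], 255]]'

```text
t: 10.38
eef_pos: [0.4976, -0.1498, 0.0914]
eef_rot: [1.191, 1.22, -1.191]
force: [0.5, 1.9, 3.0]
opening: 0.0004
```

```bash
python3 -c "from h import *;avg(4)"
```

```text
t 10.5833 pos [ 0.4976 -0.1498  0.0914] sd [0. 0. 0.] F [-0.0751  1.9497  3.0325] sd [0.4254 0.4968 0.5442] Fz [3.0433 3.7778 2.2402 3.0686]
```

>>> servo_tool --steps '[[[-0.011, 0, 0], [0, 0, 0], 255], [[0, 0, 0.02], [0, 0, 0], 255], [[0, 0, 0.02], [0, 0, 0], 255], [[0.004, 0, 0], [0, 0, 0], 255], [[0.003, 0, 0], [0, 0, 0], 255]]'

```text
t: 11.0
eef_pos: [0.4977, -0.1906, 0.0945]
eef_rot: [1.193, 1.22, -1.193]
force: [0.2, -0.2, -0.6]
opening: -0.0002
```

>>> servo_tool --steps '[[[0, 0, 0], [0, 0, 0], 255], [[0, 0, 0], [0, 0, 0], 255], [[0, 0, 0], [0, 0, 0], 255], [[0, 0, 0], [0, 0, 0], 255], [[0, 0, 0], [0, 0, 0], 255]]'

```text
t: 11.42
eef_pos: [0.4984, -0.1895, 0.0954]
eef_rot: [1.191, 1.221, -1.191]
force: [0.4, -0.5, 0.7]
opening: -0.0004
```

>>> servo_tool --steps '[[[0.0015, 0, 0], [0, 0, 0], 255], [[0.0015, 0, 0], [0, 0, 0], 255], [[0.001, 0, 0], [0, 0, 0], 255], [[0, 0, 0], [0, 0, 0], 255], [[0, 0, 0], [0, 0, 0], 255]]'

```text
t: 11.83
eef_pos: [0.4986, -0.1897, 0.0915]
eef_rot: [1.191, 1.22, -1.191]
force: [0.4, 2.1, 3.3]
opening: 0.0002
```

```bash
python3 -c "from h import *;avg(4)"
```

```text
t 12.0333 pos [ 0.4985 -0.1898  0.0914] sd [0. 0. 0.] F [0.0096 2.1546 2.4012] sd [0.3476 0.8612 0.3973] Fz [2.203  3.0673 2.3073 2.0274]
```

Keys 2, 3 and 4 all give, so key 1 is the latched one. I'll go back and press it.

>>> servo_tool --steps '[[[-0.02, 0, 0], [0, 0, 0], 255], [[0, 0, -0.03], [0, 0, 0], 255], [[0, 0, -0.03], [0, 0, 0], 255], [[0, 0, -0.03], [0, 0, 0], 255], [[0, 0, -0.03], [0, 0, 0], 255]]'

```text
t: 12.45
eef_pos: [0.4948, -0.0692, 0.1109]
eef_rot: [1.192, 1.22, -1.193]
force: [-0.3, 0.4, -0.2]
opening: -0.0002
```

>>> servo_tool --steps '[[[0, 0, 0], [0, 0, 0], 255], [[0.006, 0, 0], [0, 0, 0], 255], [[0.006, 0, 0], [0, 0, 0], 255], [[0.004, 0, 0], [0, 0, 0], 255], [[0, 0, 0], [0, 0, 0], 255]]'

```text
t: 12.87
eef_pos: [0.4943, -0.071, 0.0936]
eef_rot: [1.191, 1.222, -1.195]
force: [0.4, 0.6, 0.6]
opening: 0.0
```

```bash
python3 -c "from h import *;avg(4)"
```

```text
t 13.0667 pos [ 0.4952 -0.0708  0.0947] sd [0.0003 0.0002 0.0004] F [ 0.4286 -0.158  -0.1133] sd [0.2163 0.4558 0.2121] Fz [ 0.1905 -0.0743 -0.4017 -0.1679]
```

>>> servo_tool --steps '[[[0.003, 0, 0], [0, 0, 0], 255], [[0.003, 0, 0], [0, 0, 0], 255], [[0.0025, 0, 0], [0, 0, 0], 255], [[0.001, 0, 0], [0, 0, 0], 255], [[0.001, 0, 0], [0, 0, 0], 255]]'

```text
t: 13.48
eef_pos: [0.4955, -0.0701, 0.0851]
eef_rot: [1.191, 1.22, -1.191]
force: [-1.8, 0.1, 5.7]
opening: 0.0003
```

>>> servo_tool --steps '[[[0, 0, 0], [0, 0, 0], 255], [[0, 0, 0], [0, 0, 0], 255], [[0, 0, 0], [0, 0, 0], 255]]'

```text
t: 13.73
eef_pos: [0.4955, -0.0701, 0.0853]
eef_rot: [1.191, 1.22, -1.191]
force: [-1.3, -0.4, 5.8]
opening: 0.0001
```

```bash
python3 -c "from h import *;avg(4)"
```

```text
t 13.9333 pos [ 0.4955 -0.07    0.0854] sd [0. 0. 0.] F [-1.7627 -0.3432  5.6805] sd [0.2863 0.6727 0.6384] Fz [5.4789 6.7569 5.0881 5.3979]
```

>>> servo_tool --steps '[[[0.0007, 0, 0], [0, 0, 0], 255], [[0.0006, 0, 0], [0, 0, 0], 255], [[0, 0, 0], [0, 0, 0], 255], [[0, 0, 0], [0, 0, 0], 255]]'

```text
t: 14.27
eef_pos: [0.4955, -0.0701, 0.0841]
eef_rot: [1.191, 1.22, -1.191]
force: [-1.5, 0.2, 6.5]
opening: 0.0001
```

```bash
python3 -c "from h import *;avg(4)"
```

```text
t 14.4667 pos [ 0.4955 -0.07    0.0841] sd [0. 0. 0.] F [-1.4419 -0.2375  6.235 ] sd [0.2304 0.375  0.5668] Fz [5.8931 6.3389 5.6027 7.1054]
```

>>> servo_tool --steps '[[[-0.01, 0, 0], [0, 0, 0], 255], [[-0.03, 0, 0], [0, 0, 0], 255], [[-0.035, 0, 0], [0, 0, 0], 255], [[-0.035, 0, 0], [0, 0, 0], 255], [[-0.02, 0, -0.03], [0, 0, 0], 255]]'

```text
t: 14.88
eef_pos: [0.496, -0.042, 0.2171]
eef_rot: [1.196, 1.215, -1.191]
force: [2.6, 0.6, 0.3]
opening: -0.0002
```

>>> servo_tool --steps '[[[0, 0, -0.035], [0, 0, 0], 255], [[0, 0, -0.035], [0, 0, 0], 255], [[0, 0, -0.035], [0, 0, 0], 255], [[0, 0, -0.035], [0, 0, 0], 255], [[0, 0, 0], [0, 0, 0], 255]]'

```text
t: 15.3
eef_pos: [0.4915, 0.1046, 0.2134]
eef_rot: [1.189, 1.223, -1.186]
force: [0.9, -0.6, 1.2]
opening: 0.0001
```

>>> servo_tool --steps '[[[0, 0, 0], [0, 0, 0], 255], [[0, 0, 0], [0, 0, 0], 255], [[0, 0, 0], [0, 0, 0], 255], [[0, 0, 0], [0, 0, 0], 255]]'

```text
t: 15.63
eef_pos: [0.4912, 0.099, 0.2133]
eef_rot: [1.192, 1.22, -1.193]
force: [0.3, -1.0, -0.2]
opening: -0.0
```

```bash
python3 - <<'E'
from h import *
print(bot.observe()["t"],bot.observe()["eef_pos"])
a=cv2.imread("pics/side0.png");b=bot.get_image("side");t=bot.get_image("top")
f=lambda im:cv2.resize(im[230:320,235:325],(400,400),interpolation=cv2.INTER_CUBIC)
cv2.imwrite("pics/fin.png",np.vstack([np.hstack([f(a),f(b)]),cv2.resize(np.hstack([t[140:290,200:456],b[170:320,200:456]]),(800,200))]))
E
```

```text
15.6333 [0.4912 0.099  0.2133]
```

View pics/fin.png

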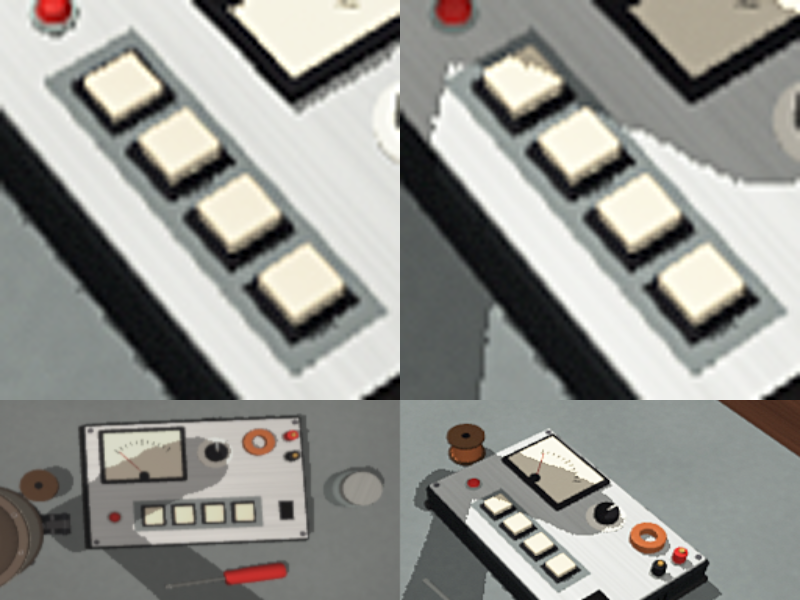

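The last picture shows key 1's cap higher in its frame than before, but a shadow crosses it. I'll move the arm clear and compare once more.

>>> servo_tool --steps '[[[-0.01, 0, -0.04], [0, 0, 0], 255], [[0, 0, -0.04], [0, 0, 0], 255], [[0, 0, -0.04], [0, 0, 0], 255], [[0, 0, -0.04], [0, 0, 0], 255], [[0, 0, 0], [0, 0, 0], 255]]'

```text
t: 16.15
eef_pos: [0.4881, 0.265, 0.2233]
eef_rot: [1.19, 1.222, -1.186]
force: [0.3, -0.3, 1.1]
opening: -0.0001
```

```bash
python3 - <<'E'
from h import *
a=cv2.imread("pics/side0.png");b=bot.get_image("side");print(bot.observe()["t"])
f=lambda im:cv2.resize(im[235:285,240:300],(400,333),interpolation=cv2.INTER_CUBIC)
cv2.imwrite("pics/fin2.png",np.hstack([f(a),f(b)]))
g=[cv2.cvtColor(i,cv2.COLOR_BGR2GRAY).astype(np.float32) for i in(a,b)]
for n,(u,v) in enumerate(((263,250),(276,264),(289,279),(303,295))):
    T=g[0][v-6:v+7,u-8:u+9];S=g[1][v-11:v+12,u-13:u+14]
    r=cv2.matchTemplate(S,T,cv2.TM_CCOEFF_NORMED);m=cv2.minMaxLoc(r);print(n+1,m[1],m[3][0]-5,m[3][1]-5)
E
```

```text
16.2
1 0.9322286248207092 0 -1
2 0.9995656609535217 0 0
3 0.9995362162590027 0 0
4 0.9995536208152771 0 0
```

View pics/fin2.png

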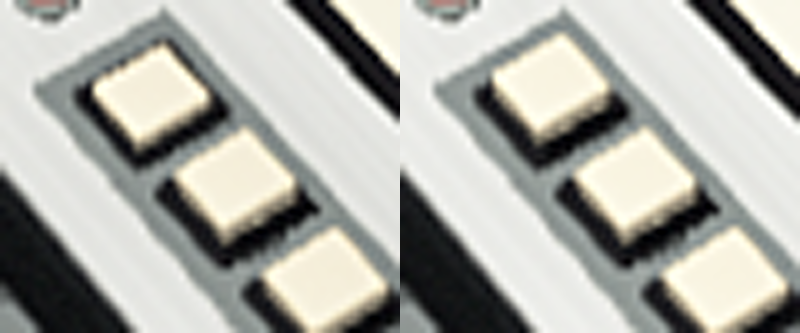

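Key 1's cap (top corner at crop y≈43 before, ≈32 now) has risen and now sits in its frame as the others do. Keys 2–4 are unchanged.

```bash
python3 -c "from h import *;print(bot.job_done())"
```

```text
the job is handed in; nothing more can be done
None
```

The latched key was the first one, next to the red lamp. I pressed it down and it sprang up, so all four keys are now up. The job was handed in at about 16 s of the 48 s allowed.

- **Tapping:** I tapped all four keys in order from the lamp with the closed fingertips. Key 1 first made contact at about 74 mm and held 2.7 N without moving. Keys 2 to 4 made contact at about 79 mm and gave slightly under 2.4 to 3.0 N.
- **Release:** I pressed key 1 about 9 mm down at roughly 6.2 N, just short of its 9.5 mm stop, and let go.
- **Final check:** In the side view key 1's cap has risen and now sits in its frame like the others. Keys 2 to 4 match the starting picture exactly. I did not tap key 1 again, so its release is confirmed by the picture only.
- **Loose things:** The bobbin, toroid, jar and driver looked undisturbed in the last overhead picture, though I did not measure them. The arm is clear of everything.
- **Disagreement:** The camera estimates of where the keys lie differed at first by up to about 10 mm front to back. A closer wrist view brought the wrist and overhead estimates to within 2 to 3 mm, which was close enough for the taps.

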